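# Pack out a clamping fixture with spacers and hold the jaw closed

### The arm

A 7-joint arm with a two-finger parallel gripper is mounted at the origin on the work surface; the furniture and walls round the work are solid. World frame = base frame: x ahead of the robot, y to its left, z up, the work surface at z = 0. Lengths are in m, angles in degrees, forces in N, time in s.
With the tool pointing down it reaches from about 0.425 to 1.025 m from the base axis. Payload 9.4 kg.
Tool frame: the origin (TCP) lies at the very end of the fingers, on their centre line; the grasp point (between the pads) lies arm.grasp_offset behind it (arm.grasp_offset is the distance from the TCP to the grasp point, in m); z points along the fingers, y is the line along which they close (so a half turn about z gives the same grasp; the last joint's range is limited). The gripper opens to 85 mm and grips with 20 to 120 N. Pads are 22 mm wide; open, the fingers measure 114 mm over their backs; the gripper's body (76 mm by 85 mm) begins 54 mm behind the grasp point. The pads swing forward as they close: fully open they stand 13 mm farther back than shut.
Start: joints at [61.954, 34.337, -0.143, 91.639, 0.103, 54.024, -4.572], TCP at [0.291, -0.664, 0.231] pointing down, gripper open.
Joint ranges: [-147.43, 147.43], [-19.82, 112.94], [-74.19, 73.91], [6.32, 146.72], [-59.91, 239.91], [6.04, 106.73], [-150.56, 150.56]. Speed limits (degrees/s): [127.2, 127.2, 172.46, 172.46, 180, 180, 180].

### API

Orientations are given as a 3x3 rotation matrix whose columns are the frame's x, y, z axes.
In Python, from plant import arm, imaging gives the robot as it stands.
- The arm moves only by the tool step_arm, never from a script. Its argument "steps" is a list of rows, each a list of 5 numbers: the shift along the tool's x, y, z in m, then the turn about the tool's z in units of 5 degrees (1.0 is 5 degrees), then the gripper's target within -1 to 1 (fully open at 1, half-way at 0, shut at -1). A call has exactly 10 rows; each row is the pose to reach, as a shift and turn from the pose commanded when the call began, along the tool's axes at that moment; what a row does not reach only later rows make up. A row lasts 1/12 s, in which the tool goes at most 41.7 mm and 7.16 degrees, less where a joint would pass 70% of its speed; a pose out of reach is approached as far as the arm can. A call with a gripper value outside its range is refused whole. The fingers move at their own pace and stop on an object; "squeeze" is the grip in N (left out, the last holds). Time passes only in rows, so rows that repeat a pose let the fingers close, or fill a call up. It gives the time, the measured TCP pose, the force, the opening and the grip force at its end, in the units of the state.
- arm.observe(): the state, without advancing time (a new reading comes with each control period).
- imaging.capture(name): name is "scene" or "top"; returns a dict with "frame" (420x560x3 uint8, blue, green, red), "intrinsics" (3x3 intrinsics, pixels), "distortion" ([k1, k2, p1, p2, k3] as OpenCV has them; the pictures are not rectified), "rvec" (rotation vector, rad) and "tvec" (3), from world to camera coordinates, as OpenCV has them. Camera axes: x right, y down, z forward; pixel columns grow to the right and rows downward; lengths in m; the calibration is good to about 2 mm. A picture is of the moment at which its call begins. There is no depth.
- arm.job_done(): hands the job in; it is judged then, once.
The state is a dict: "time_s": time; "joints": joint angles; "dq": joint speeds; "joint_torque": joint torques, N m; "tcp_pos": TCP position; "tool_rot": TCP orientation; "force": force on the tool from outside, world axes, zero at the start; "wrist_torque": the same for the moment, N m; "width": finger opening in m; "finger_force": force on a finger pad.
Only numpy, scipy, OpenCV 4.12 (cv2) and the standard library are available. Lean on these libraries where they do the work, as an engineer would, in place of code of your own. Each camera call takes 0.05 s, during which the arm holds its last target. There are 200 camera calls.

### The job

The sliding jaw of the clamping fixture has too short a stroke to reach the heat sink that stands against the end stop: take spacers one at a time from the rack and stand them upright, side by side, in the gap between heat sink and jaw until the jaw, slid in by its handle, comes up tight against the packed stack before its travel runs out. The jaw springs back when let go, so finish while still holding it tight, pressed only until you feel the stack go solid and not crushing it. Leave spare spacers standing in the rack and everything else on the bench where it is.

Things in the scene. Friction and masses are not known exactly. Their poses are not given: they have to be found in the camera images.
- fixture: grey base plate 220 (x) x 120 (y) x 12 mm, fixed to the bench. Origin: centre of its underside; its top is 12 mm up. Its x axis is the clamping direction, from the jaw (at -x, nearer the robot) to the end stop (at +x).
- jaw (a joint): slide of the jaw along fixture +x, m. 0 = fully open (spring-returned), 0.046 = its mechanical end of travel. A return spring pushes it open with 3 N at 0, 7.6 N at 0.046. If the reading reaches 0.046 the stack is still too short; if it stops short of that, the stack is packed.
- jaw_handle (a point): on the jaw's handle, an upright tab 14 mm (x) x 30 mm (y) whose top is 102 mm above the bench and whose lower end is 60 mm above the bench; this point is at the tab's centre line, top (102 mm above the bench). The tab can be pinched across its 30 mm width (along fixture y). The jaw's flat pressing face lies 19 mm to fixture +x of this point.
- jaw_plate: steel jaw block 28 (x) x 90 (y) x 45 mm with the handle tab on top, moving with joint jaw. Origin: centre of its underside at the base plate's top; its pressing face is 14 mm to +x of the origin, and at jaw 0 the origin is at fixture x = -84 mm.
- end_stop: fixed steel block 20 (x) x 110 (y) x 45 mm bolted on the base plate; its position along the base differs from run to run. Origin: centre of its underside (12 mm above the bench); axes as the fixture's. Its face toward the jaw is 10 mm to -x of its origin.
- heat_sink: loose finned aluminium heat sink standing on the base plate just in front of the end stop, about 0.16 kg. 102 mm along its own x (which lies across the fixture, along fixture y), 36 mm along its own y (the clamping direction), 50 mm tall. Origin: centre of its underside. Two other heat sinks stand on the bench at the left; they are not part of the job.
- rack: open grey plastic rack 145 (x) x 75 (y) x 30 mm, fixed to the bench, four compartments in a row along its x (pitch 35 mm, each 30 x 65 mm inside, floor 5 mm thick). Origin: centre of its underside.
- spacer_1: aluminium spacer, one of four alike, about 0.10 kg, hollow, standing in a rack compartment. Foot block 24 mm (x, its thickness) x 60 mm (y) x 50 mm tall, with a grip tab 14 mm (x) x 30 mm (y) centred on top, from 50 to 90 mm above the underside. Origin: centre of its underside. Pinch the tab across its 30 mm (along the spacer's y); in the fixture the spacer's thickness goes along fixture x. The gap at open jaw is 73 to 115 mm, so two or three spacers are needed.
- spacer_2: spacer like spacer_1, same sizes and axes
- spacer_3: spacer like spacer_1, same sizes and axes
- spacer_4: spacer like spacer_1, same sizes and axes
- tape_roll: roll of masking tape, 94 mm across, 25 mm high, lying on the bench; leave alone. Origin: centre of its underside.
- relay: black power relay 32 x 46 x 34 mm at the back of the bench; leave alone. Origin: centre of its underside.
Mind the look-alikes: they are no part of the job. Leave any blue or red look-alike of the spacer_2 alone.

How it is judged (in metres and radians):
At the end, for the whole second after the job is handed in: Robot pushes the jaw (>2 N); jaw still, at 1 to 44.5 mm, pressing a spacer >3 N; heat sink upright on the base, pressing the end stop >2 N; every spacer upright (0.1 rad), in the rack or on the base within 15 mm of its centre line and 0.12 rad of square (value of joint jaw between 0.001 and 0.0445 m and velocity of joint jaw between -0.005 and 0.005 m/s and (contact force between jaw_plate and spacer_1 above 3 N or contact force between jaw_plate and spacer_2 above 3 N or contact force between jaw_plate and spacer_3 above 3 N or contact force between jaw_plate and spacer_4 above 3 N) and contact force between heat_sink and end_stop above 2 N and contact force between any of the fingers, the arm and jaw_plate above 2 N and angle between each of heat_sink, spacer_1, spacer_2, spacer_3, spacer_4's own z axis and vertical below 0.1 rad and z of heat_sink in the frame of fixture below 0.017 m and ((x of spacer_1 in the frame of rack between -0.072 and 0.072 m and y of spacer_1 in the frame of rack between -0.02 and 0.02 m and z of spacer_1 in the frame of rack below 0.012 m) or (y of spacer_1 in the frame of fixture between -0.015 and 0.015 m and z of spacer_1 in the frame of fixture between 0.009 and 0.016 m and x of spacer_1 in the frame of fixture between -0.075 and 0.08 m and angle between the x axis of spacer_1 and the x axis of fixture, either way round below 0.12 rad)) and ((x of spacer_2 in the frame of rack between -0.072 and 0.072 m and y of spacer_2 in the frame of rack between -0.02 and 0.02 m and z of spacer_2 in the frame of rack below 0.012 m) or (y of spacer_2 in the frame of fixture between -0.015 and 0.015 m and z of spacer_2 in the frame of fixture between 0.009 and 0.016 m and x of spacer_2 in the frame of fixture between -0.075 and 0.08 m and angle between the x axis of spacer_2 and the x axis of fixture, either way round below 0.12 rad)) and ((x of spacer_3 in the frame of rack between -0.072 and 0.072 m and y of spacer_3 in the frame of rack between -0.02 and 0.02 m and z of spacer_3 in the frame of rack below 0.012 m) or (y of spacer_3 in the frame of fixture between -0.015 and 0.015 m and z of spacer_3 in the frame of fixture between 0.009 and 0.016 m and x of spacer_3 in the frame of fixture between -0.075 and 0.08 m and angle between the x axis of spacer_3 and the x axis of fixture, either way round below 0.12 rad)) and ((x of spacer_4 in the frame of rack between -0.072 and 0.072 m and y of spacer_4 in the frame of rack between -0.02 and 0.02 m and z of spacer_4 in the frame of rack below 0.012 m) or (y of spacer_4 in the frame of fixture between -0.015 and 0.015 m and z of spacer_4 in the frame of fixture between 0.009 and 0.016 m and x of spacer_4 in the frame of fixture between -0.075 and 0.08 m and angle between the x axis of spacer_4 and the x axis of fixture, either way round below 0.12 rad))); the arm keeps its last pose, push and grip.
It fails at once if the clamped stack is pressed with more than 60 N (contact force between heat_sink and end_stop above 60 N).
It fails at once if the tape roll or the relay is moved more than 30 mm (distance of any of tape_roll, relay from where it was at the start of the episode above 0.03 m).
It also fails if it takes over 69 s, if anything falls off the work surface, if the arm or the gripper's body presses on something with over 40 N, if the wrist force passes 120 N, or if a joint passes its speed limit or range.

## Working session

There is one attempt and no reset: what is moved stays moved. The work goes in short steps, Python scripts to look and compute and a tool call to move; the robot and the scene stay as the last step left them, time stands still between calls to the robot, and variables do not carry over. Pictures are saved under pics/ and viewed, at most 10 in all, crops included, and the job is handed in when it is done.

Besides the shell and the picture viewer there is one more tool, called in YAML: its name, and indented under it one key for each argument. step_arm: Moves the arm, as the interface text tells. Its arguments: {"type":"object","properties":{"steps":{"type":"array","items":{"type":"array","items":{"type":"number"}}},"squeeze":{"type":"number"}},"required":["steps"]}

```bash
mkdir -p pics; ls; python3 - <<'E'
from plant import arm, imaging
import cv2,numpy as np
print(arm.observe(), arm.grasp_offset)
for n in("scene","top"):
    c=imaging.capture(n); cv2.imwrite(f"pics/{n}0.png",cv2.resize(c["frame"],(800,600),interpolation=cv2.INTER_CUBIC)); np.savez(f"pics/{n}0.npz",**c)
    print(n,c["intrinsics"],c["distortion"],c["rvec"],c["tvec"])
E
```

```text
pics
{'time_s': 0.0, 'joints': array([61.95265339, 34.38825591, -0.1452968 , 91.68316052,  0.10225344,
       54.02425727, -4.5726173 ]), 'dq': array([ 0.02956485, -0.07831769,  0.0541471 , -0.02030125,  0.02868132,
        0.02523247, -0.04183002]), 'joint_torque': array([ 3.24174061e-05, -7.76448870e+01,  1.56501677e+00, -2.58018565e+01,
        1.22135287e-02,  8.99173727e-03, -1.70429388e-05]), 'tcp_pos': array([ 0.29064573, -0.66364413,  0.23035603]), 'tool_rot': array([[ 9.15979077e-01,  4.01225241e-01, -7.97739017e-04],
       [ 4.01226009e-01, -9.15977917e-01,  1.46441866e-03],
       [-1.43149594e-04, -1.66145049e-03, -9.99998610e-01]]), 'force': array([-0.15512764,  0.08933055,  0.01723428]), 'wrist_torque': array([ 0.02603495, -0.00883005,  0.00407986]), 'finger_force': 0.0, 'width': 0.08536125966982908} 0.0187
scene [[496.71194329   0.         282.23484475]
 [  0.         496.71194329 215.56026702]
 [  0.           0.           1.        ]] [0.02175506 0.         0.         0.         0.        ] [ 0.74007544 -2.32894864  1.41155504] [0.45365519 0.17739388 1.19879847]
top [[468.00240361   0.         282.30946305]
 [  0.         468.00240361 210.98257215]
 [  0.           0.           1.        ]] [-0.16077601  0.          0.          0.          0.        ] [ 2.2126503  -2.14811536  0.09189505] [0.0646962  0.49128105 1.42737933]
```

View pics/scene0.png

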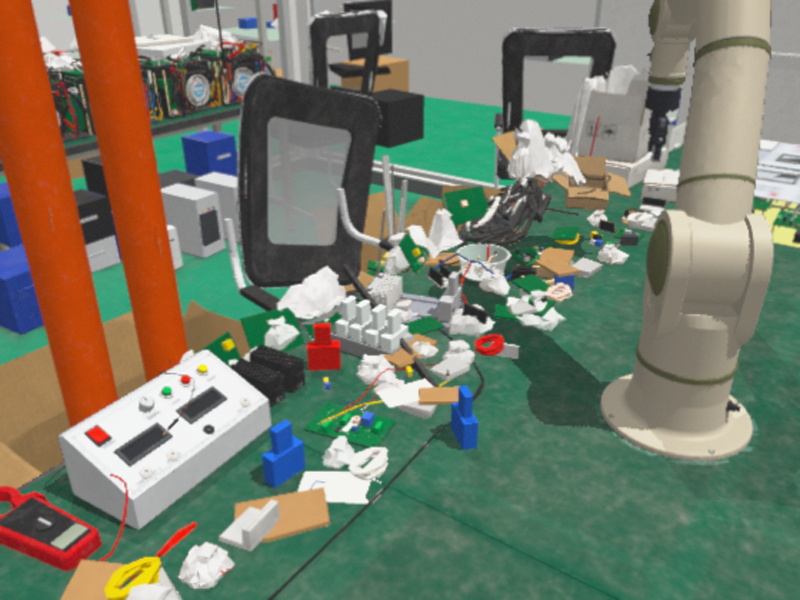

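View pics/top0.png

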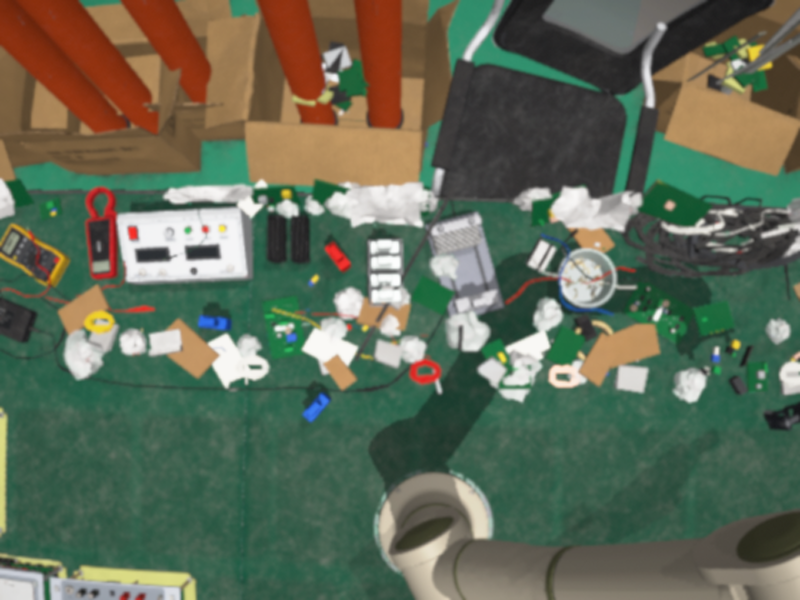

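The scene picture shows the rack of four light spacers at about (370,325), with the fixture behind it at (430,300). In the top picture the rack is at (385,270) and the fixture at (467,262), with the jaw at its lower end and the heat sink at (455,240). Possible mistakes (top-view pixels): red look-alike (337,255), blue ones (214,322) and (316,405), and a light block at (545,253). The four pale spacers in the rack are the right ones. I'll take close crops next.

```bash
python3 - <<'E'
import cv2,numpy as np
def crop(n,x0,y0,w,h,s):
    f=np.load(f"pics/{n}0.npz")["frame"][y0:y0+h,x0:x0+w]
    f=cv2.resize(f,None,fx=s,fy=s,interpolation=cv2.INTER_CUBIC)
    for i in range(0,w,10):
        cv2.putText(f,str(x0+i),(i*s,8),0,.3,(0,255,255),1);cv2.line(f,(i*s,10),(i*s,16),(0,255,255),1)
    for i in range(0,h,10):
        cv2.putText(f,str(y0+i),(0,i*s+3),0,.3,(0,255,255),1)
    cv2.imwrite(f"pics/{n}_crop.png",f)
crop("top",250,140,108,80,7)
crop("scene",225,185,108,80,7)
E
```

```text
(no output)
```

View pics/top_crop.png

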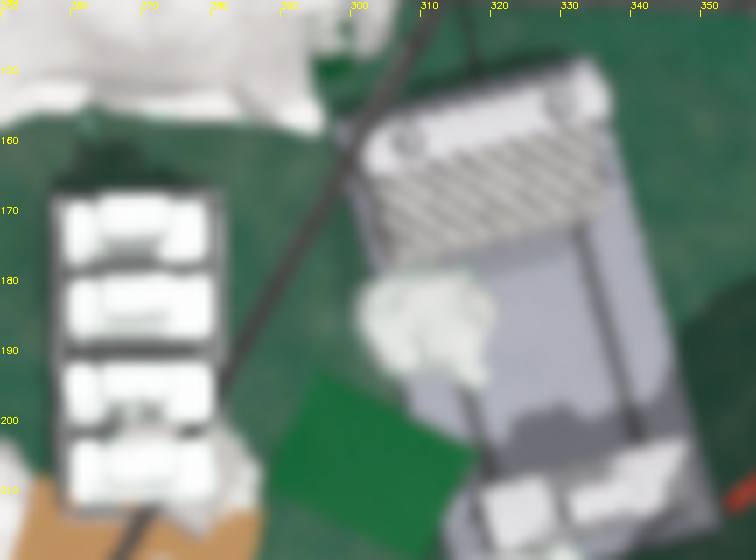

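View pics/scene_crop.png

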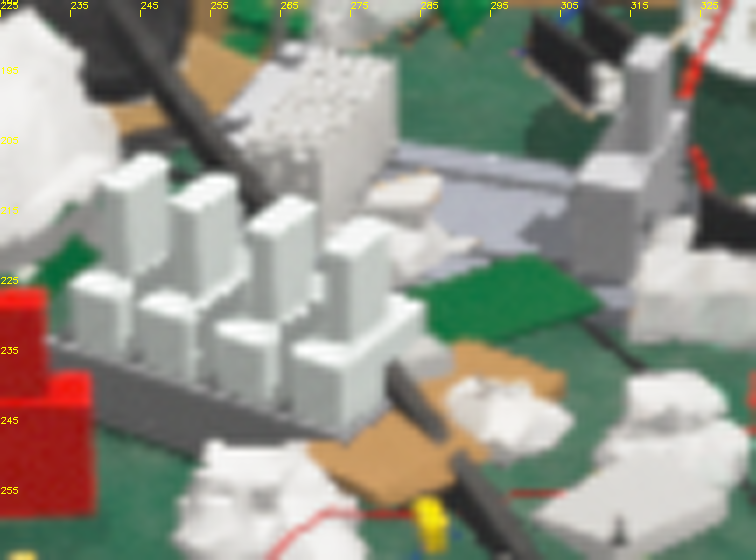

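The crops show four tabs in the rack: in the scene view at about (245,209), (254,212), (265,215) and (276,218), and in the top view at x≈270, y 171 to 205. The heat sink stands against the end stop. The jaw is cut off at the bottom of the top crop, so I need one more crop there, along with the triangulation.

```bash
cat > h.py <<'E'
import cv2,numpy as np
from scipy.optimize import least_squares
C={n:dict(np.load(f"pics/{n}0.npz")) for n in("scene","top")}
def proj(n,P):
    c=C[n];return cv2.projectPoints(np.array(P,float).reshape(-1,3),c["rvec"],c["tvec"],c["intrinsics"],c["distortion"])[0][:,0]
def tri(ps,pt):
    r=least_squares(lambda p:np.r_[proj("scene",p)[0]-ps,proj("top",p)[0]-pt],[.6,0,.05]);return r.x,np.abs(r.fun).max()
def onz(n,uv,z):
    return np.r_[least_squares(lambda p:proj(n,[p[0],p[1],z])[0]-uv,[.6,0]).x,z]
E
python3 - <<'E'
from h import *
np.set_printoptions(precision=4,suppress=True)
f=C["top"]["frame"][190:235,290:362];s=11
f=cv2.resize(f,None,fx=s,fy=s,interpolation=cv2.INTER_CUBIC)
for i in range(0,72,10): cv2.putText(f,str(290+i),(i*s,10),0,.4,(0,255,255),1)
for i in range(0,45,5): cv2.putText(f,str(190+i),(0,i*s+4),0,.4,(0,255,255),1)
cv2.imwrite("pics/jawtop.png",f)
for n in C: R=cv2.Rodrigues(C[n]["rvec"])[0];print(n,-R.T@C[n]["tvec"].ravel())
print("tabA",tri([244.6,209],[269.4,170.7]),"tabD",tri([276.1,218.3],[270.4,205]))
for uv in([244.6,209],[254.3,211.9],[265.3,215.4],[276.1,218.3]): print(onz("scene",uv,.095))
print("handle",onz("scene",[317.9,191.4],.102), proj("top",onz("scene",[317.9,191.4],.102)))
E
```

```text
scene [-0.2004  1.0615  0.7124]
top [0.3706 0.0807 1.4626]
tabA (array([0.6004, 0.1201, 0.0927]), np.float64(0.48148120098429104)) tabD (array([0.4979, 0.1135, 0.0917]), np.float64(0.7202207090728621))
[0.5961 0.1232 0.095 ]
[0.5632 0.1216 0.095 ]
[0.5261 0.1209 0.095 ]
[0.4924 0.1178 0.095 ]
handle [ 0.4835 -0.0787  0.102 ] [[336.3366 212.2053]]
```

View pics/jawtop.png

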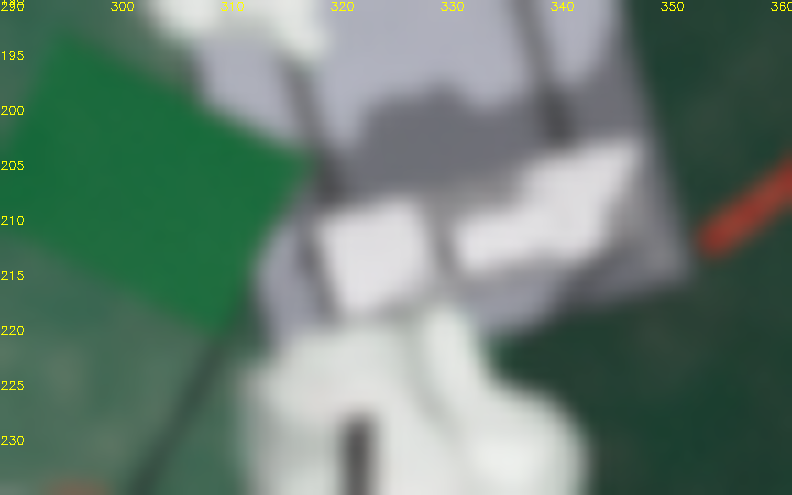

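The jaw handle's top is at about (335.5,212) in the top view, which matches the scene-view prediction (336,212). Next I fit the poses.

```bash
cat > fit.py <<'E'
from h import *
np.set_printoptions(precision=4,suppress=True)
def w(p,X):
    c,s=np.cos(p[2]),np.sin(p[2]);X=np.array(X,float);return np.c_[p[0]+c*X[:,0]-s*X[:,1],p[1]+s*X[:,0]+c*X[:,1],X[:,2]]
S=lambda p:p[3]
# fixture: (view, point fn of stop x e, pixel)
F=[("top",lambda e:(e-.01,.055,.057),(303,164.3)),("top",lambda e:(e-.01,-.055,.057),(336.9,157.9)),
("top",lambda e:(e+.01,-.055,.057),(334.3,148.3)),
("top",lambda e:(-.11,-.06,.012),(352.7,215)),
("top",lambda e:(-.098,.045,.057),(320.9,218.9)),("top",lambda e:(-.07,.045,.057),(318.9,209.3)),("top",lambda e:(-.07,-.045,.057),(348.2,202.7)),
("top",lambda e:(-.089,0,.102),(335.5,212)),("scene",lambda e:(-.089,0,.102),(317.9,191.4)),
("scene",lambda e:(-.07,.045,.057),(306.9,210.7)),("scene",lambda e:(-.098,.045,.057),(316.4,211.7)),
("top",lambda e:(e-.046,.051,.062),(306,177.9)),("top",lambda e:(e-.046,-.051,.062),(337.4,170.7))]
def rf(p): return np.concatenate([proj(v,w(p,[g(p[3])]))[0]-uv for v,g,uv in F])
r=least_squares(rf,[.58,-.05,.2,.08],loss="soft_l1");print("fixture",r.x,np.degrees(r.x[2]));print(rf(r.x).reshape(-1,2))
p=r.x;print("handle",w(p,[(-.089,0,.102)]),"gap",(p[3]-.046+.07))
# rack
K=[("scene",(.0525,0,.095),(244.6,209)),("scene",(.0175,0,.095),(254.3,211.9)),("scene",(-.0175,0,.095),(265.3,215.4)),("scene",(-.0525,0,.095),(276.1,218.3)),
("top",(.0525,0,.055),(269.5,172.6)),("top",(-.0525,0,.055),(270.3,207.3)),("top",(.0525,0,.095),(269.4,170.7)),("top",(-.0525,0,.095),(270.4,205)),
("top",(.0725,-.0375,.03),(281.7,167.1)),("top",(-.0725,.0375,.03),(259.3,213.6))]
def rk(p): return np.concatenate([proj(v,w(p,[X]))[0]-uv for v,X,uv in K])
q=least_squares(rk,[.55,.12,.05],loss="soft_l1").x;print("rack",q,np.degrees(q[2]));print(rk(q).reshape(-1,2))
print(w(q,[(x,0,.095) for x in(.0525,.0175,-.0175,-.0525)]))
E
python3 fit.py
```

```text
fixture [ 0.5702 -0.0514  0.3059  0.0831] 17.527928504478158
[[-0.8904  2.3035]
 [-0.2637 -0.8725]
 [ 0.4732  2.5426]
 [ 0.3255  0.1263]
 [ 0.0943  0.8037]
 [-0.4907  1.4937]
 [-1.3416  0.0188]
 [ 0.6911 -0.4237]
 [-0.6154 -0.0953]
 [-0.2247  0.0204]
 [-0.3895  0.3343]
 [ 0.7526 -0.6417]
 [ 1.5463 -2.4213]]
handle [[ 0.4854 -0.0782  0.102 ]] gap 0.10707226048686788
rack [0.5487 0.1179 0.0612] 3.5046679744599336
[[-0.9202 -0.7412]
 [-0.232  -0.6472]
 [-0.5914 -1.0804]
 [-0.4883 -0.8378]
 [ 0.1733  0.3655]
 [ 0.3855  0.031 ]
 [-0.0426  0.0666]
 [-0.0045  1.1095]
 [ 0.0703  0.429 ]
 [-0.455   1.3295]]
[[0.6011 0.1211 0.095 ]
 [0.5662 0.1189 0.095 ]
 [0.5312 0.1168 0.095 ]
 [0.4963 0.1147 0.095 ]]
```

```bash
cat > ov.py <<'E'
import sys,io,contextlib
with contextlib.redirect_stdout(io.StringIO()):
    from fit import *
def box(x0,x1,y0,y1,z): return [(x0,y0,z),(x1,y0,z),(x1,y1,z),(x0,y1,z),(x0,y0,z)]
def draw(n,x0,y0,W,H,s,items):
    f=cv2.resize(C[n]["frame"][y0:y0+H,x0:x0+W],None,fx=s,fy=s,interpolation=cv2.INTER_CUBIC)
    for pose,b,col in items:
        uv=(proj(n,w(pose,b))-[x0,y0]+.5)*s
        cv2.polylines(f,[uv.round().astype(int)],False,col,1)
    return f
def items(p,q):
    e=p[3];I=[(p,box(-.11,.11,-.06,.06,.012),(0,0,255)),(p,box(e-.01,e+.01,-.055,.055,.057),(255,0,0)),(p,box(e-.046,e-.01,-.051,.051,.062),(0,160,0)),
    (p,box(-.098,-.07,-.045,.045,.057),(255,0,255)),(p,box(-.096,-.082,-.015,.015,.102),(0,200,255))]
    I+=[(q,box(-.0725,.0725,-.0375,.0375,.03),(0,0,255))]
    for x in(.0525,.0175,-.0175,-.0525): I+=[(q,box(x-.007,x+.007,-.015,.015,.095),(255,0,0)),(q,box(x-.012,x+.012,-.03,.03,.055),(0,160,0))]
    return I
E
python3 - <<'E'
from ov import *
I=items(p,q)
a=draw("top",252,143,106,80,5,I);b=draw("scene",228,186,106,62,5,I)
im=np.zeros((600,800,3),np.uint8); a=cv2.resize(a,(450,340));b=cv2.resize(b,(445,260))
a=draw("top",252,143,106,80,4,I);b=draw("scene",228,186,106,62,4,I)
im=np.vstack([a,b]);im=cv2.resize(im,None,fx=1.055,fy=1.055) if 0 else im
cv2.imwrite("pics/ov1.png",im);print(im.shape)
E
```

```text
(568, 424, 3)
```

View pics/ov1.png

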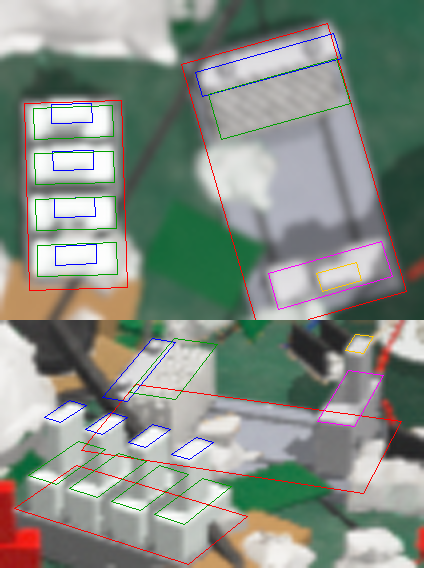

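```bash
cat > ref.py <<'E'
from ov import *
from scipy.ndimage import map_coordinates,gaussian_filter
from scipy.optimize import differential_evolution
G={}
for n in C:
    g=cv2.cvtColor(C[n]["frame"],cv2.COLOR_BGR2GRAY).astype(float);g=gaussian_filter(g,.7);G[n]=np.gradient(g)
def seg(a,b,k=25): t=np.linspace(.06,.94,k)[:,None];return np.array(a)*(1-t)+np.array(b)*t
def score(n,pose,a,b):
    uv=proj(n,w(pose,seg(a,b)));d=uv[-1]-uv[0];d/=np.linalg.norm(d)
    gy,gx=[map_coordinates(G[n][i],[uv[:,1],uv[:,0]],order=1,mode="nearest") for i in(0,1)]
    return min(abs(np.mean(-gx*d[1]+gy*d[0])),25)
def fx(p):
    e=p[3];L=[((-.11,-.06,.012),(.11,-.06,.012)),((-.11,.06,.012),(.11,.06,.012)),
    ((e-.01,-.055,.057),(e-.01,.055,.057)),((e+.01,-.055,.057),(e+.01,.055,.057)),
    ((-.07,-.045,.057),(-.07,.045,.057)),((e-.046,-.051,.062),(e-.046,.051,.062)),((e-.01,-.055,.057),(e+.01,-.055,.057))]
    s=sum(score("top",p,*l) for l in L)
    L=[((-.07,.045,.012),(-.07,.045,.057)),((-.07,.045,.057),(-.098,.045,.057)),((-.11,.06,.012),(-.05,.06,.012)),((e-.046,.051,.012),(e-.046,.051,.062)),((-.082,.015,.06),(-.082,.015,.102)),((-.096,.015,.102),(-.082,.015,.102)),((-.096,-.015,.06),(-.096,-.015,.102))]
    return -(s+.7*sum(score("scene",p,*l) for l in L))
b=[(p[i]-d,p[i]+d) for i,d in enumerate((.012,.012,.08,.015))]
r=differential_evolution(fx,b,seed=1,maxiter=150,popsize=12)
P=r.x;print(r.fun,fx(p),P,np.degrees(P[2]),"handle",w(P,[(-.089,0,.102)]),"gap",P[3]+.024)
def rx(q):
    s=0
    for x in(.0525,.0175,-.0175,-.0525):
        s+=sum(score("top",q,*l) for l in[((x-.012,-.03,.055),(x-.012,.03,.055)),((x+.012,-.03,.055),(x+.012,.03,.055)),((x-.012,.03,.055),(x+.012,.03,.055)),((x-.012,-.03,.055),(x+.012,-.03,.055))])
        s+=.7*sum(score("scene",q,*l) for l in[((x-.007,.015,.055),(x-.007,.015,.095)),((x+.007,.015,.055),(x+.007,.015,.095)),((x-.007,-.015,.075),(x-.007,-.015,.095)),((x-.012,.03,.04),(x-.012,.03,.055))])
    return -s
b=[(q[i]-d,q[i]+d) for i,d in enumerate((.01,.01,.06))]
r=differential_evolution(rx,b,seed=1,maxiter=100);Q=r.x
print(r.fun,rx(q),Q,np.degrees(Q[2]));print(w(Q,[(x,0,.095) for x in(.0525,.0175,-.0175,-.0525)]))
np.savez("pq.npz",P=P,Q=Q)
I=items(P,Q)
cv2.imwrite("pics/ov2.png",np.vstack([draw("top",252,143,106,80,4,I),draw("scene",228,186,106,62,4,I)]))
E
python3 ref.py
```

```text
-182.60747562973495 -167.18610016472138 [ 0.5707 -0.0518  0.2795  0.085 ] 16.014658986903694 handle [[ 0.4852 -0.0763  0.102 ]] gap 0.10904031884591844
-511.1540634840266 -471.94837691468206 [0.5501 0.1202 0.0703] 4.02822467683708
[[0.6024 0.1239 0.095 ]
 [0.5675 0.1214 0.095 ]
 [0.5326 0.119  0.095 ]
 [0.4977 0.1165 0.095 ]]
```

View pics/ov2.png

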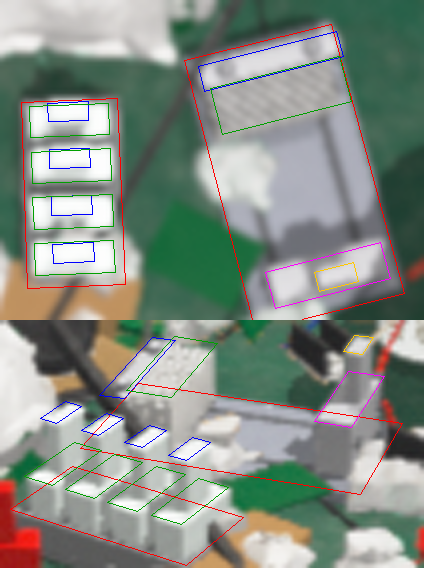

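The fit holds up: the overlay matches in both views, handle height agrees, and the tabs come out at z≈0.093. The fixture is at (0.571,-0.052) with yaw 16°. The gap is about 0.109, so three spacers are needed (72 mm, jaw stopping near 37 mm). The rack yaw is 4°. Next I work out the first transit.

```bash
cat > go.py <<'E'
import sys,numpy as np
from plant import arm
np.set_printoptions(precision=4,suppress=True)
P,Q=[np.load("pq.npz")[k] for k in "PQ"]
def tgt(frame,x,y=0):
    p=P if frame=="f" else Q;c,s=np.cos(p[2]),np.sin(p[2]);return p[0]+c*x-s*y,p[1]+s*x+c*y,np.degrees(p[2])
s=arm.observe();R=s["tool_rot"];pos=s["tcp_pos"];yaw=np.degrees(np.arctan2(R[1,0],R[0,0]))
print("t",s["time_s"],"pos",pos,"yaw",yaw,"w",s["width"],"ff",s["finger_force"],"F",s["force"])
for i in range(1,len(sys.argv),3):   # triples: frame, x, z ; chained
    X,Y,A=tgt(sys.argv[i],float(sys.argv[i+1]));Z=float(sys.argv[i+2])
    d=R.T@(np.array([X,Y,Z])-pos);print("->",np.array([X,Y,Z]),"shift",d,"turn",(yaw-A)/5)
E
python3 go.py r -.0525 .2
```

```text
t 0.1 pos [ 0.2907 -0.6637  0.2305] yaw 23.657119737934547 w 0.08543768309539804 ff 0.0 F [-0.3835 -0.3852  0.1749]
-> [0.4977 0.1165 0.2   ] shift [ 0.5027 -0.6315  0.0313] turn 3.9257790122194933
```

step_arm:
  steps:
    - [0.008,-0.01,0,0,1]
    - [0.028,-0.035,0,0,1]
    - [0.05,-0.063,0,0,1]
    - [0.075,-0.095,0,0,1]
    - [0.1,-0.126,0,0,1]
    - [0.125,-0.158,0,0,1]
    - [0.15,-0.19,0,0,1]
    - [0.175,-0.221,0,0,1]
    - [0.2,-0.252,0,0,1]
    - [0.225,-0.284,0,0,1]

```text
time_s: 0.93
tcp_pos: [0.383, -0.3119, 0.2312]
tool_rot: [[0.916, 0.401, -0.0], [0.401, -0.916, 0.0], [-0.0, -0.0, -1.0]]
force: [1.5, 0.3, -0.7]
width: 0.0851
finger_force: 0.0
```

step_arm:
  steps:
    - [0.025,-0.031,0,0,1]
    - [0.05,-0.063,0,0,1]
    - [0.075,-0.094,0,0,1]
    - [0.1,-0.126,0,0,1]
    - [0.125,-0.157,0,0,1]
    - [0.15,-0.188,0,0,1]
    - [0.175,-0.22,0,0,1]
    - [0.2,-0.251,0,0,1]
    - [0.218,-0.274,0,0,1]
    - [0.228,-0.286,0,0,1]

```text
time_s: 1.77
tcp_pos: [0.4777, 0.044, 0.2312]
tool_rot: [[0.914, 0.405, 0.0], [0.405, -0.914, 0.001], [0.001, -0.001, -1.0]]
force: [0.5, -0.2, 1.3]
width: 0.0858
finger_force: 0.0
```

```bash
python3 go.py r -.0525 .14 r -.0525 .064
```

```text
t 1.7667 pos [0.4777 0.044  0.2312] yaw 23.903041432525757 w 0.08580848914816158 ff 0.0 F [ 0.4673 -0.1622  1.3436]
-> [0.4977 0.1165 0.14  ] shift [ 0.0476 -0.0581  0.0913] turn 3.9749633511377356
-> [0.4977 0.1165 0.064 ] shift [ 0.0475 -0.058   0.1673] turn 3.9749633511377356
```

step_arm:
  steps:
    - [0.016,-0.019,0.01,1,1]
    - [0.032,-0.039,0.02,2.2,1]
    - [0.044,-0.054,0.03,3.2,1]
    - [0.0475,-0.058,0.045,3.94,1]
    - [0.0475,-0.058,0.06,3.94,1]
    - [0.0475,-0.058,0.075,3.94,1]
    - [0.0475,-0.058,0.085,3.94,1]
    - [0.0475,-0.058,0.09,3.94,1]
    - [0.0475,-0.058,0.09,3.94,1]
    - [0.0475,-0.058,0.09,3.94,1]

```text
time_s: 2.6
tcp_pos: [0.4974, 0.1118, 0.1414]
tool_rot: [[0.998, 0.069, -0.0], [0.069, -0.998, -0.0], [-0.0, 0.0, -1.0]]
force: [-0.2, -0.2, 1.3]
width: 0.0858
finger_force: 0.0
```

```bash
cat > snap.py <<'E'
import sys,cv2,numpy as np
from plant import imaging
o=[]
for n,(x0,y0,W,H) in(("top",(250,140,108,90)),("scene",(225,150,108,110))):
    f=imaging.capture(n)["frame"][y0:y0+H,x0:x0+W]
    f=cv2.resize(f,None,fx=3.7,fy=3.7,interpolation=cv2.INTER_CUBIC);o.append(np.vstack([f,np.zeros((max(0,407-f.shape[0]),f.shape[1],3),np.uint8)])[:407])
cv2.imwrite(sys.argv[1],np.hstack(o))
E
python3 snap.py pics/a1.png; python3 go.py r -.0525 .064
```

```text
t 2.7 pos [0.4977 0.1119 0.1419] yaw 3.9294991609188554 w 0.08535254718009712 ff 0.0 F [ 0.0764 -0.4033  0.38  ]
-> [0.4977 0.1165 0.064 ] shift [ 0.0002 -0.0046  0.0779] turn -0.019745103183644995
```

View pics/a1.png

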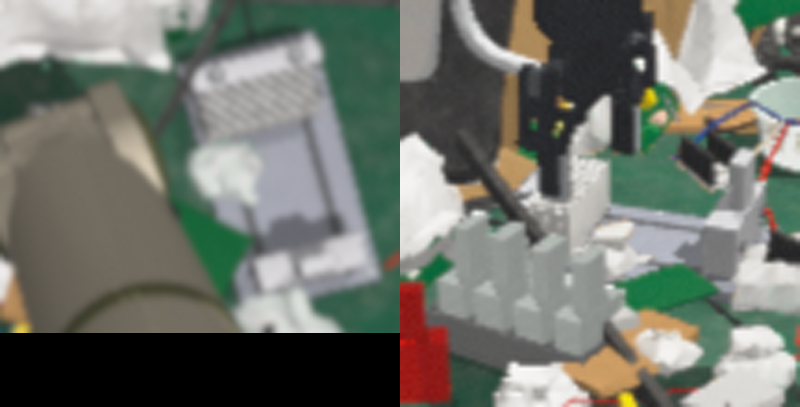

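The scene view shows the open fingers hanging above the last tab, tips at about (267,203) and (287,190). I compare that with the projection.

```bash
python3 - <<'E'
from h import *
for z in(.142,.155): print(proj("scene",[[.4977,.1119+.05,z],[.4977,.1119-.05,z],[.4977,.1119,z]]))
E
```

```text
[[264.13491042 208.10109699]
 [286.49317589 194.53061922]
 [275.62260729 201.12885122]]
[[264.03110958 203.54319147]
 [286.49542701 190.15738854]
 [275.57466972 196.66507971]]
```

step_arm:
  steps:
    - [0,-0.003,0.008,0,1]
    - [0,-0.0046,0.016,0,1]
    - [0,-0.0046,0.024,0,1]
    - [0,-0.0046,0.032,0,1]
    - [0,-0.0046,0.04,0,1]
    - [0,-0.0046,0.048,0,1]
    - [0,-0.0046,0.056,0,1]
    - [0,-0.0046,0.064,0,1]
    - [0,-0.0046,0.07,0,1]
    - [0,-0.0046,0.076,0,1]

```text
time_s: 3.53
tcp_pos: [0.4969, 0.1165, 0.0644]
tool_rot: [[0.998, 0.069, -0.0], [0.069, -0.998, -0.0], [-0.0, 0.0, -1.0]]
force: [-0.3, 0.9, 0.2]
width: 0.0851
finger_force: 0.0
```

step_arm:
  squeeze: 40
  steps:
    - [0,0,0,0,-1]
    - [0,0,0,0,-1]
    - [0,0,0,0,-1]
    - [0,0,0,0,-1]
    - [0,0,0,0,-1]
    - [0,0,0,0,-1]
    - [0,0,0,0,-1]
    - [0,0,0,0,-1]
    - [0,0,0,0,-1]
    - [0,0,0,0,-1]

```text
time_s: 4.37
tcp_pos: [0.4973, 0.1166, 0.0657]
tool_rot: [[0.998, 0.069, 0.001], [0.069, -0.998, 0.0], [0.001, -0.0, -1.0]]
force: [-0.8, 0.6, 6.3]
width: 0.0296
finger_force: 39.9
```

```bash
python3 go.py r -.0525 .16 f .021 .16 f .021 .08
```

```text
t 4.3667 pos [0.4973 0.1166 0.0657] yaw 3.9528647300013326 w 0.029573673389791548 ff 39.86392378807068 F [-0.7818  0.6453  6.3256]
-> [0.4977 0.1165 0.16  ] shift [ 0.0004  0.0001 -0.0943] turn -0.015071989367149551
-> [ 0.5909 -0.046   0.16  ] shift [ 0.0822  0.1687 -0.0942] turn -2.412358851380472
-> [ 0.5909 -0.046   0.08  ] shift [ 0.0821  0.1687 -0.0142] turn -2.412358851380472
```

step_arm:
  steps:
    - [0,0,-0.008,0,-1]
    - [0,0,-0.022,0,-1]
    - [0,0,-0.038,0,-1]
    - [0,0,-0.055,0,-1]
    - [0.005,0.01,-0.072,0,-1]
    - [0.015,0.03,-0.086,-0.4,-1]
    - [0.028,0.058,-0.094,-0.9,-1]
    - [0.043,0.088,-0.094,-1.4,-1]
    - [0.057,0.117,-0.094,-1.9,-1]
    - [0.07,0.144,-0.094,-2.41,-1]

```text
time_s: 5.2
tcp_pos: [0.5774, -0.0242, 0.1601]
tool_rot: [[0.961, 0.277, 0.001], [0.277, -0.961, -0.0], [0.001, 0.001, -1.0]]
force: [0.6, 0.4, -0.8]
width: 0.029
finger_force: 39.9
```

```bash
python3 go.py f .021 .16 f .021 .08
```

```text
t 5.2 pos [ 0.5774 -0.0242  0.1601] yaw 16.103103612504523 w 0.029027787259590276 ff 39.90280508995056 F [ 0.5891  0.3823 -0.8185]
-> [ 0.5909 -0.046   0.16  ] shift [0.0069 0.0247 0.0001] turn 0.017688925120165778
-> [ 0.5909 -0.046   0.08  ] shift [0.0069 0.0246 0.0801] turn 0.017688925120165778
```

step_arm:
  steps:
    - [0.004,0.012,0,0,-1]
    - [0.007,0.021,0.005,0,-1]
    - [0.007,0.0245,0.015,0,-1]
    - [0.007,0.0245,0.027,0,-1]
    - [0.007,0.0245,0.04,0,-1]
    - [0.007,0.0245,0.052,0,-1]
    - [0.007,0.0245,0.063,0,-1]
    - [0.007,0.0245,0.072,0,-1]
    - [0.007,0.0245,0.077,0,-1]
    - [0.007,0.0245,0.08,0,-1]

```text
time_s: 6.03
tcp_pos: [0.5899, -0.0435, 0.0783]
tool_rot: [[0.961, 0.276, -0.001], [0.276, -0.961, 0.0], [-0.001, -0.0, -1.0]]
force: [0.0, 0.1, -0.7]
width: 0.0297
finger_force: 39.9
```

```bash
python3 snap.py pics/a2.png; python3 go.py f .021 .073
```

```text
t 6.1333 pos [ 0.5901 -0.0437  0.0788] yaw 16.014013570343003 w 0.02949853215354997 ff 39.885900020599365 F [ 0.3823  0.0915 -0.9909]
-> [ 0.5909 -0.046   0.073 ] shift [0.0001 0.0024 0.0058] turn -0.00012908331213807857
```

View pics/a2.png

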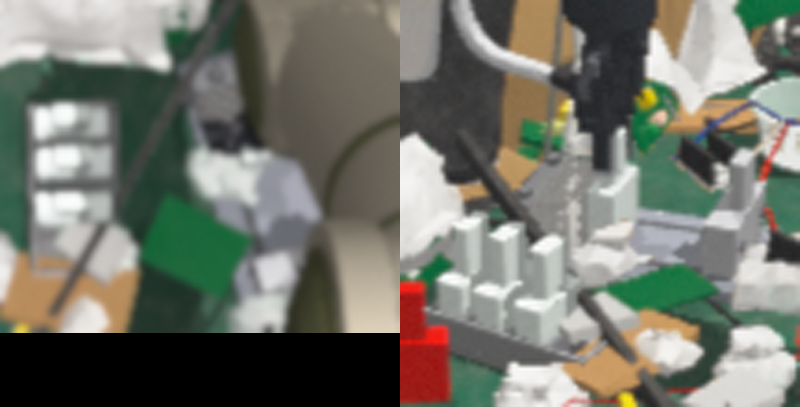

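The picture shows the spacer upright just in front of the heat sink, in the gap. I lower it until it lands.

step_arm:
  steps:
    - [0,0.002,0.001,0,-1]
    - [0,0.002,0.002,0,-1]
    - [0,0.002,0.003,0,-1]
    - [0,0.002,0.004,0,-1]
    - [0,0.002,0.0045,0,-1]
    - [0,0.002,0.005,0,-1]
    - [0,0.002,0.0055,0,-1]
    - [0,0.002,0.006,0,-1]
    - [0,0.002,0.006,0,-1]
    - [0,0.002,0.006,0,-1]

```text
time_s: 6.97
tcp_pos: [0.5909, -0.0458, 0.0732]
tool_rot: [[0.961, 0.276, -0.0], [0.276, -0.961, -0.0], [-0.0, 0.0, -1.0]]
force: [-0.6, 0.7, -1.1]
width: 0.0294
finger_force: 39.9
```

Not down yet, so I go on lowering in small steps.

step_arm:
  steps:
    - [0,0,0.0005,0,-1]
    - [0,0,0.001,0,-1]
    - [0,0,0.0015,0,-1]
    - [0,0,0.002,0,-1]
    - [0,0,0.0025,0,-1]
    - [0,0,0.003,0,-1]
    - [0,0,0.003,0,-1]
    - [0,0,0.003,0,-1]
    - [0,0,0.003,0,-1]
    - [0,0,0.003,0,-1]

```text
time_s: 7.8
tcp_pos: [0.5912, -0.0457, 0.0727]
tool_rot: [[0.961, 0.276, 0.002], [0.276, -0.961, -0.0], [0.002, 0.001, -1.0]]
force: [-6.5, 1.0, 28.7]
width: 0.0294
finger_force: 43.4
```

step_arm:
  steps:
    - [0,0,-0.0015,0,-1]
    - [0,0,-0.0025,0,-1]
    - [0,0,-0.0025,0,0.4]
    - [0,0,-0.0025,0,0.4]
    - [0,0,-0.0025,0,0.6]
    - [0,0,-0.003,0,0.8]
    - [0,0,-0.005,0,1]
    - [0,0,-0.012,0,1]
    - [0,0,-0.025,0,1]
    - [0,0,-0.045,0,1]

```text
time_s: 8.63
tcp_pos: [0.59, -0.0458, 0.1149]
tool_rot: [[0.961, 0.276, -0.003], [0.276, -0.961, 0.0], [-0.003, -0.001, -1.0]]
force: [0.5, -0.8, 1.2]
width: 0.0854
finger_force: 0.0
```

```bash
python3 go.py f .021 .14 r -.0175 .14 r -.0175 .068
```

```text
t 8.6333 pos [ 0.59   -0.0458  0.1149] yaw 16.00899871491822 w 0.08543331030988312 ff 0.0 F [ 0.5335 -0.8045  1.2445]
-> [ 0.5909 -0.046   0.14  ] shift [ 0.0008  0.0004 -0.0252] turn -0.0011320543970946063
-> [0.5326 0.119  0.14  ] shift [-0.0097 -0.1742 -0.025 ] turn 2.3961548076162282
-> [0.5326 0.119  0.068 ] shift [-0.0096 -0.1742  0.047 ] turn 2.3961548076162282
```

step_arm:
  steps:
    - [0,0,-0.018,0,1]
    - [0,-0.015,-0.025,0.2,1]
    - [-0.002,-0.042,-0.025,0.6,1]
    - [-0.004,-0.075,-0.025,1.0,1]
    - [-0.006,-0.108,-0.025,1.5,1]
    - [-0.008,-0.14,-0.025,2.0,1]
    - [-0.0095,-0.163,-0.025,2.4,1]
    - [-0.0095,-0.174,-0.025,2.4,1]
    - [-0.0095,-0.174,-0.02,2.4,1]
    - [-0.0095,-0.174,-0.012,2.4,1]

```text
time_s: 9.47
tcp_pos: [0.5346, 0.1186, 0.1278]
tool_rot: [[0.997, 0.072, 0.002], [0.072, -0.997, 0.0], [0.002, 0.0, -1.0]]
force: [-0.3, -0.9, -0.0]
width: 0.0853
finger_force: 0.0
```

```bash
python3 go.py r -.0175 .068
```

```text
t 9.4667 pos [0.5346 0.1186 0.1278] yaw 4.100274065503658 w 0.08526244605653406 ff 0.0 F [-0.3308 -0.8541 -0.0345]
-> [0.5326 0.119  0.068 ] shift [-0.0021 -0.0005  0.0598] turn 0.014409877733315568
```

step_arm:
  steps:
    - [0,0,0.006,0,1]
    - [0,0,0.014,0,1]
    - [0,0,0.022,0,1]
    - [0,0,0.03,0,1]
    - [0,0,0.038,0,1]
    - [0,0,0.046,0,1]
    - [0,0,0.053,0,1]
    - [0,0,0.058,0,1]
    - [0,0,0.058,0,0]
    - [0,0,0.058,0,-1]

```text
time_s: 10.3
tcp_pos: [0.5336, 0.1188, 0.069]
tool_rot: [[0.998, 0.07, -0.001], [0.07, -0.998, -0.0], [-0.001, 0.0, -1.0]]
force: [0.4, 0.1, 0.5]
width: 0.0641
finger_force: 0.0
```

step_arm:
  squeeze: 40
  steps:
    - [0,0,0,0,-1]
    - [0,0,0,0,-1]
    - [0,0,0,0,-1]
    - [0,0,0,0,-1]
    - [0,0,0,0,-1]
    - [0,0,0,0,-1]
    - [0,0,0,0,-1]
    - [0,0,0,0,-1]
    - [0,0,0,0,-1]
    - [0,0,0,0,-1]

```text
time_s: 11.13
tcp_pos: [0.534, 0.119, 0.0697]
tool_rot: [[0.998, 0.07, 0.001], [0.07, -0.998, 0.0], [0.001, -0.0, -1.0]]
force: [-0.6, -0.3, 6.0]
width: 0.0294
finger_force: 43.8
```

```bash
python3 go.py r -.0175 .16 f -.009 .16
```

```text
t 11.1333 pos [0.534  0.119  0.0697] yaw 4.006591756335075 w 0.029359556246165222 ff 43.78233075141907 F [-0.617 -0.334  6.037]
-> [0.5326 0.119  0.16  ] shift [-0.0014 -0.0001 -0.0903] turn -0.004326584100401121
-> [ 0.5621 -0.0543  0.16  ] shift [ 0.0159  0.1747 -0.0903] turn -2.401613446113724
```

step_arm:
  steps:
    - [0,0,-0.008,0,-1]
    - [0,0,-0.022,0,-1]
    - [0,0,-0.038,0,-1]
    - [0,0,-0.055,0,-1]
    - [0.001,0.01,-0.072,0,-1]
    - [0.003,0.03,-0.086,-0.4,-1]
    - [0.006,0.06,-0.09,-0.9,-1]
    - [0.009,0.092,-0.09,-1.4,-1]
    - [0.012,0.124,-0.09,-1.9,-1]
    - [0.015,0.152,-0.09,-2.4,-1]

```text
time_s: 11.97
tcp_pos: [0.5591, -0.034, 0.1598]
tool_rot: [[0.961, 0.277, 0.0], [0.277, -0.961, -0.001], [-0.0, 0.001, -1.0]]
force: [0.4, 0.3, -1.4]
width: 0.0292
finger_force: 43.0
```

```bash
python3 go.py f -.008 .16 f -.008 .08
```

```text
t 11.9667 pos [ 0.5591 -0.034   0.1598] yaw 16.087745457610154 w 0.02920782795524528 ff 42.98380494117737 F [ 0.4326  0.3108 -1.4231]
-> [ 0.563 -0.054  0.16 ] shift [-0.0017  0.0203 -0.0001] turn 0.014617294141292092
-> [ 0.563 -0.054  0.08 ] shift [-0.0017  0.0202  0.0799] turn 0.014617294141292092
```

step_arm:
  steps:
    - [-0.0015,0.01,0,0,-1]
    - [-0.0015,0.017,0.003,0,-1]
    - [-0.0015,0.02,0.012,0,-1]
    - [-0.0015,0.02,0.025,0,-1]
    - [-0.0015,0.02,0.038,0,-1]
    - [-0.0015,0.02,0.051,0,-1]
    - [-0.0015,0.02,0.063,0,-1]
    - [-0.0015,0.02,0.072,0,-1]
    - [-0.0015,0.02,0.077,0,-1]
    - [-0.0015,0.02,0.08,0,-1]

```text
time_s: 12.8
tcp_pos: [0.563, -0.0504, 0.0783]
tool_rot: [[0.961, 0.277, -0.001], [0.277, -0.961, 0.0], [-0.001, -0.001, -1.0]]
force: [0.1, 0.6, -1.4]
width: 0.029
finger_force: 42.9
```

step_arm:
  steps:
    - [0,0,0.001,0,-1]
    - [0,0,0.0015,0,-1]
    - [0,0,0.002,0,-1]
    - [0,0,0.0025,0,-1]
    - [0,0,0.003,0,-1]
    - [0,0,0.0035,0,-1]
    - [0,0,0.004,0,-1]
    - [0,0,0.004,0,-1]
    - [0,0,0.004,0,-1]
    - [0,0,0.004,0,-1]

```text
time_s: 13.63
tcp_pos: [0.5638, -0.0513, 0.0766]
tool_rot: [[0.961, 0.276, 0.002], [0.276, -0.961, 0.0], [0.002, 0.0, -1.0]]
force: [-3.4, 1.7, 12.5]
width: 0.0296
finger_force: 44.6
```

Landed. I release it and go for the third.

step_arm:
  steps:
    - [0,0,-0.0005,0,-1]
    - [0,0,-0.001,0,-1]
    - [0,0,-0.001,0,0.4]
    - [0,0,-0.001,0,0.4]
    - [0,0,-0.001,0,0.6]
    - [0,0,-0.002,0,0.8]
    - [0,0,-0.005,0,1]
    - [0,0,-0.012,0,1]
    - [0,0,-0.025,0,1]
    - [0,0,-0.045,0,1]

```text
time_s: 14.47
tcp_pos: [0.5625, -0.0513, 0.12]
tool_rot: [[0.961, 0.276, -0.003], [0.276, -0.961, 0.0], [-0.002, -0.001, -1.0]]
force: [0.8, 0.0, 0.1]
width: 0.0855
finger_force: 0.0
```

```bash
python3 go.py r .0175 .14
```

```text
t 14.4667 pos [ 0.5625 -0.0513  0.12  ] yaw 16.00925533874591 w 0.08551304480545154 ff 0.0 F [0.7699 0.0224 0.0949]
-> [0.5675 0.1214 0.14  ] shift [ 0.0524 -0.1647 -0.02  ] turn 2.396206132381766
```

step_arm:
  steps:
    - [0,0,-0.014,0,1]
    - [0.005,-0.016,-0.02,0.2,1]
    - [0.014,-0.042,-0.02,0.6,1]
    - [0.023,-0.072,-0.02,1.0,1]
    - [0.033,-0.103,-0.02,1.5,1]
    - [0.043,-0.134,-0.02,2.0,1]
    - [0.05,-0.155,-0.02,2.4,1]
    - [0.0524,-0.1645,-0.02,2.4,1]
    - [0.0524,-0.1645,-0.015,2.4,1]
    - [0.0524,-0.1645,-0.008,2.4,1]

```text
time_s: 15.3
tcp_pos: [0.5686, 0.1205, 0.1286]
tool_rot: [[0.997, 0.071, 0.001], [0.071, -0.997, -0.0], [0.001, 0.0, -1.0]]
force: [-0.4, -0.7, -0.6]
width: 0.0854
finger_force: 0.0
```

```bash
python3 go.py r .0175 .068
```

```text
t 15.3 pos [0.5686 0.1205 0.1286] yaw 4.080408138438527 w 0.08535071754091218 ff 0.0 F [-0.3838 -0.6941 -0.5607]
-> [0.5675 0.1214 0.068 ] shift [-0.0011 -0.0011  0.0606] turn 0.010436692320289254
```

step_arm:
  steps:
    - [0,0,0.006,0,1]
    - [0,0,0.014,0,1]
    - [0,0,0.022,0,1]
    - [0,0,0.03,0,1]
    - [0,0,0.038,0,1]
    - [0,0,0.046,0,1]
    - [0,0,0.053,0,1]
    - [0,0,0.058,0,1]
    - [0,0,0.058,0,0]
    - [0,0,0.058,0,-1]

```text
time_s: 16.13
tcp_pos: [0.5683, 0.1212, 0.0699]
tool_rot: [[0.998, 0.07, -0.001], [0.07, -0.998, -0.0], [-0.001, 0.0, -1.0]]
force: [-0.2, -0.2, -0.4]
width: 0.0641
finger_force: 0.0
```

step_arm:
  squeeze: 40
  steps:
    - [0,0,0,0,-1]
    - [0,0,0,0,-1]
    - [0,0,0,0,-1]
    - [0,0,0,0,-1]
    - [0,0,0,0,-1]
    - [0,0,0,0,-1]
    - [0,0,0,0,-1]
    - [0,0,0,0,-1]
    - [0,0,0,0,-1]
    - [0,0,0,0,-1]

```text
time_s: 16.97
tcp_pos: [0.5687, 0.1212, 0.0708]
tool_rot: [[0.998, 0.07, 0.001], [0.07, -0.998, 0.0], [0.001, -0.0, -1.0]]
force: [-0.5, -0.1, 5.4]
width: 0.029
finger_force: 40.4
```

```bash
python3 go.py f -.039 .16
```

```text
t 16.9667 pos [0.5687 0.1212 0.0708] yaw 3.9989487369414642 w 0.02900919048659069 ff 40.434086322784424 F [-0.5435 -0.102   5.4292]
-> [ 0.5332 -0.0626  0.16  ] shift [-0.0481  0.1808 -0.0893] turn -2.4031420499924456
```

step_arm:
  steps:
    - [0,0,-0.008,0,-1]
    - [0,0,-0.022,0,-1]
    - [0,0,-0.038,0,-1]
    - [0,0,-0.055,0,-1]
    - [-0.003,0.01,-0.072,0,-1]
    - [-0.008,0.03,-0.086,-0.4,-1]
    - [-0.016,0.06,-0.089,-0.9,-1]
    - [-0.024,0.092,-0.089,-1.4,-1]
    - [-0.033,0.124,-0.089,-1.9,-1]
    - [-0.041,0.154,-0.089,-2.4,-1]

```text
time_s: 17.8
tcp_pos: [0.5375, -0.0369, 0.1598]
tool_rot: [[0.961, 0.278, 0.0], [0.278, -0.961, -0.0], [0.0, 0.0, -1.0]]
force: [-0.0, -0.0, -0.3]
width: 0.0292
finger_force: 40.0
```

```bash
python3 go.py f -.038 .16 f -.038 .08
```

```text
t 17.8 pos [ 0.5375 -0.0369  0.1598] yaw 16.137555982686706 w 0.029179430569652397 ff 40.02460777759552 F [-0.0324 -0.0017 -0.2661]
-> [ 0.5342 -0.0623  0.16  ] shift [-0.0102  0.0235 -0.0002] turn 0.024579399156602476
-> [ 0.5342 -0.0623  0.08  ] shift [-0.0102  0.0235  0.0798] turn 0.024579399156602476
```

step_arm:
  steps:
    - [-0.005,0.01,0,0,-1]
    - [-0.009,0.018,0.003,0,-1]
    - [-0.01,0.023,0.012,0,-1]
    - [-0.01,0.023,0.025,0,-1]
    - [-0.01,0.023,0.038,0,-1]
    - [-0.01,0.023,0.051,0,-1]
    - [-0.01,0.023,0.063,0,-1]
    - [-0.01,0.023,0.072,0,-1]
    - [-0.01,0.023,0.077,0,-1]
    - [-0.01,0.023,0.079,0,-1]

```text
time_s: 18.63
tcp_pos: [0.5348, -0.0593, 0.0791]
tool_rot: [[0.961, 0.277, -0.001], [0.277, -0.961, 0.0], [-0.001, -0.001, -1.0]]
force: [1.3, -0.0, -0.0]
width: 0.0292
finger_force: 40.0
```

step_arm:
  steps:
    - [0,0,0.001,0,-1]
    - [0,0,0.0015,0,-1]
    - [0,0,0.002,0,-1]
    - [0,0,0.0025,0,-1]
    - [0,0,0.003,0,-1]
    - [0,0,0.0035,0,-1]
    - [0,0,0.004,0,-1]
    - [0,0,0.004,0,-1]
    - [0,0,0.004,0,-1]
    - [0,0,0.004,0,-1]

```text
time_s: 19.47
tcp_pos: [0.5354, -0.0604, 0.0777]
tool_rot: [[0.961, 0.275, 0.002], [0.275, -0.961, -0.0], [0.002, 0.001, -1.0]]
force: [-2.6, -0.2, 15.4]
width: 0.0293
finger_force: 41.9
```

step_arm:
  steps:
    - [0,0,-0.0005,0,-1]
    - [0,0,-0.001,0,-1]
    - [0,0,-0.001,0,0.4]
    - [0,0,-0.001,0,0.4]
    - [0,0,-0.001,0,0.6]
    - [0,0,-0.002,0,0.8]
    - [0,0,-0.005,0,1]
    - [0,0,-0.012,0,1]
    - [0,0,-0.025,0,1]
    - [0,0,-0.045,0,1]

```text
time_s: 20.3
tcp_pos: [0.5342, -0.0601, 0.121]
tool_rot: [[0.961, 0.276, -0.002], [0.276, -0.961, 0.0], [-0.002, -0.001, -1.0]]
force: [-0.6, -0.2, -0.3]
width: 0.0852
finger_force: 0.0
```

```bash
python3 go.py f -.089 .14 f -.089 .074
```

```text
t 20.3 pos [ 0.5342 -0.0601  0.121 ] yaw 16.01424818380443 w 0.08522876487319589 ff 0.0 F [-0.6107 -0.1809 -0.2822]
-> [ 0.4852 -0.0763  0.14  ] shift [-0.0516  0.0021 -0.0188] turn -8.21606198528002e-05
-> [ 0.4852 -0.0763  0.074 ] shift [-0.0515  0.0021  0.0472] turn -8.21606198528002e-05
```

step_arm:
  steps:
    - [0,0,-0.012,0,1]
    - [-0.006,0,-0.019,0,1]
    - [-0.018,0.001,-0.019,0,1]
    - [-0.032,0.002,-0.019,0,1]
    - [-0.045,0.002,-0.019,0,1]
    - [-0.0515,0.002,-0.019,0,1]
    - [-0.0515,0.002,-0.01,0,1]
    - [-0.0515,0.002,0,0,1]
    - [-0.0515,0.002,0,0,1]
    - [-0.0515,0.002,0,0,1]

```text
time_s: 21.13
tcp_pos: [0.4859, -0.0761, 0.1204]
tool_rot: [[0.961, 0.276, -0.002], [0.276, -0.961, 0.0], [-0.001, -0.001, -1.0]]
force: [1.0, -0.2, -0.0]
width: 0.0853
finger_force: 0.0
```

```bash
python3 snap.py pics/a3.png; python3 go.py f -.089 .074
```

```text
t 21.2333 pos [ 0.4863 -0.0762  0.1211] yaw 16.02110415068279 w 0.08569855491716284 ff 0.0 F [ 0.5121 -0.4784 -0.0214]
-> [ 0.4852 -0.0763  0.074 ] shift [-0.0011 -0.0001  0.0471] turn 0.0012890327558189086
```

View pics/a3.png

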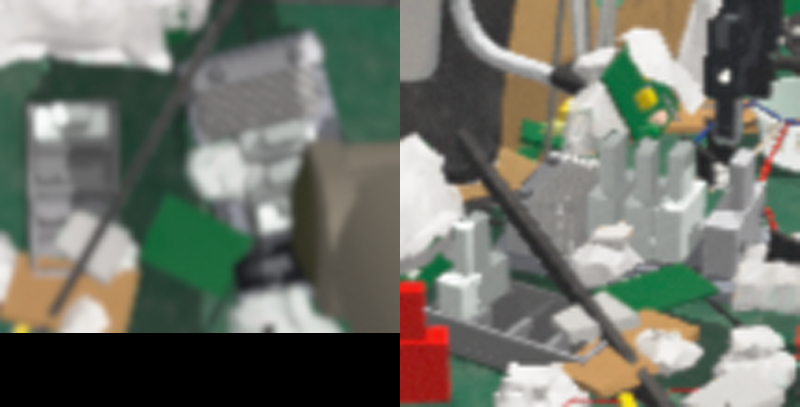

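The picture shows three spacers upright side by side, tabs at about (613,165), (648,165) and (683,170), with one spare left in the rack and the open gripper over the handle at (742,180). I go down and pinch the handle.

step_arm:
  steps:
    - [0,0,0.006,0,1]
    - [0,0,0.013,0,1]
    - [0,0,0.021,0,1]
    - [0,0,0.029,0,1]
    - [0,0,0.037,0,1]
    - [0,0,0.042,0,1]
    - [0,0,0.045,0,1]
    - [0,0,0.045,0,1]
    - [0,0,0.045,0,0]
    - [0,0,0.045,0,-1]

```text
time_s: 22.07
tcp_pos: [0.4862, -0.0763, 0.0764]
tool_rot: [[0.961, 0.276, 0.0], [0.276, -0.961, -0.0], [0.0, 0.0, -1.0]]
force: [0.0, 0.1, 0.4]
width: 0.0637
finger_force: 0.0
```

step_arm:
  squeeze: 70
  steps:
    - [0,0,0,0,-1]
    - [0,0,0,0,-1]
    - [0,0,0,0,-1]
    - [0,0,0,0,-1]
    - [0,0,0,0,-1]
    - [0,0,0,0,-1]
    - [0,0,0,0,-1]
    - [0,0,0,0,-1]
    - [0,0,0,0,-1]
    - [0,0,0,0,-1]

```text
time_s: 22.9
tcp_pos: [0.4863, -0.0767, 0.0769]
tool_rot: [[0.961, 0.276, 0.001], [0.276, -0.961, -0.0], [0.001, 0.001, -1.0]]
force: [-0.6, -2.1, 6.0]
width: 0.0288
finger_force: 68.6
```

```bash
python3 go.py f -.089 .074
```

```text
t 22.9 pos [ 0.4863 -0.0767  0.0769] yaw 15.99370582008441 w 0.028799447145164914 ff 68.61031651496887 F [-0.579  -2.0904  6.0184]
-> [ 0.4852 -0.0763  0.074 ] shift [-0.001  -0.0006  0.0029] turn -0.004190633363856833
```

step_arm:
  steps:
    - [0.001,0,0,0,-1]
    - [0.003,0,0,0,-1]
    - [0.0055,0,0,0,-1]
    - [0.008,0,0,0,-1]
    - [0.0105,0,0,0,-1]
    - [0.013,0,0,0,-1]
    - [0.0155,0,0,0,-1]
    - [0.018,0,0,0,-1]
    - [0.02,0,0,0,-1]
    - [0.021,0,0,0,-1]

```text
time_s: 23.73
tcp_pos: [0.505, -0.0711, 0.0768]
tool_rot: [[0.961, 0.275, -0.002], [0.275, -0.961, -0.001], [-0.002, 0.0, -1.0]]
force: [-5.7, -1.7, 11.3]
width: 0.0289
finger_force: 69.2
```

step_arm:
  steps:
    - [0.001,0,0,0,-1]
    - [0.002,0,0,0,-1]
    - [0.003,0,0,0,-1]
    - [0.004,0,0,0,-1]
    - [0.005,0,0,0,-1]
    - [0.006,0,0,0,-1]
    - [0.007,0,0,0,-1]
    - [0.008,0,0,0,-1]
    - [0.009,0,0,0,-1]
    - [0.01,0,0,0,-1]

```text
time_s: 24.57
tcp_pos: [0.5136, -0.0686, 0.0768]
tool_rot: [[0.961, 0.275, -0.004], [0.275, -0.961, -0.001], [-0.004, 0.0, -1.0]]
force: [-7.7, -2.0, 14.4]
width: 0.0287
finger_force: 69.4
```

```bash
python3 go.py f -.089 .074; python3 -c "
from plant import arm;import numpy as np
s=arm.observe();print(np.round(s['tool_rot'].T@s['force'],2), s['wrist_torque'])"
```

```text
t 24.5667 pos [ 0.5136 -0.0686  0.0768] yaw 15.976944871799384 w 0.028683455134029204 ff 69.42258954048157 F [-7.7144 -1.9985 14.4469]
-> [ 0.4852 -0.0763  0.074 ] shift [-0.0294 -0.0003  0.0029] turn -0.007542823020861888
[ -8.02  -0.2  -14.42] [-0.39338909  1.4637812   0.20179622]
```

step_arm:
  steps:
    - [0.0005,0,0,0,-1]
    - [0.001,0,0,0,-1]
    - [0.0015,0,0,0,-1]
    - [0.002,0,0,0,-1]
    - [0.0025,0,0,0,-1]
    - [0.003,0,0,0,-1]
    - [0.0035,0,0,0,-1]
    - [0.004,0,0,0,-1]
    - [0.0045,0,0,0,-1]
    - [0.005,0,0,0,-1]

```text
time_s: 25.4
tcp_pos: [0.5179, -0.0673, 0.0768]
tool_rot: [[0.961, 0.275, -0.004], [0.275, -0.961, -0.001], [-0.004, -0.0, -1.0]]
force: [-8.6, -2.0, 14.2]
width: 0.0289
finger_force: 69.6
```

step_arm:
  steps:
    - [0.0003,0,0,0,-1]
    - [0.0006,0,0,0,-1]
    - [0.0009,0,0,0,-1]
    - [0.0012,0,0,0,-1]
    - [0.0014,0,0,0,-1]
    - [0.0016,0,0,0,-1]
    - [0.0018,0,0,0,-1]
    - [0.002,0,0,0,-1]
    - [0.002,0,0,0,-1]
    - [0.002,0,0,0,-1]

```text
time_s: 26.23
tcp_pos: [0.5198, -0.0667, 0.0768]
tool_rot: [[0.961, 0.275, -0.004], [0.275, -0.961, -0.001], [-0.005, -0.0, -1.0]]
force: [-8.8, -2.0, 13.9]
width: 0.0285
finger_force: 69.6
```

step_arm:
  steps:
    - [0.0002,0,0,0,-1]
    - [0.0004,0,0,0,-1]
    - [0.0006,0,0,0,-1]
    - [0.0008,0,0,0,-1]
    - [0.001,0,0,0,-1]
    - [0.0012,0,0,0,-1]
    - [0.0014,0,0,0,-1]
    - [0.0016,0,0,0,-1]
    - [0.0018,0,0,0,-1]
    - [0.002,0,0,0,-1]

```text
time_s: 27.07
tcp_pos: [0.5212, -0.0663, 0.0768]
tool_rot: [[0.961, 0.275, -0.005], [0.275, -0.961, -0.001], [-0.005, -0.0, -1.0]]
force: [-10.2, -3.0, 15.7]
width: 0.0287
finger_force: 69.7
```

step_arm:
  steps:
    - [0.0001,0,0,0,-1]
    - [0.0002,0,0,0,-1]
    - [0.0003,0,0,0,-1]
    - [0.0004,0,0,0,-1]
    - [0.0005,0,0,0,-1]
    - [0.0006,0,0,0,-1]
    - [0.0007,0,0,0,-1]
    - [0.0008,0,0,0,-1]
    - [0.0009,0,0,0,-1]
    - [0.001,0,0,0,-1]

```text
time_s: 27.9
tcp_pos: [0.5216, -0.0662, 0.0768]
tool_rot: [[0.961, 0.275, -0.006], [0.275, -0.961, -0.001], [-0.006, -0.0, -1.0]]
force: [-11.7, -2.8, 17.5]
width: 0.0289
finger_force: 69.9
```

step_arm:
  steps:
    - [0.0002,0,0,0,-1]
    - [0.0004,0,0,0,-1]
    - [0.0006,0,0,0,-1]
    - [0.0008,0,0,0,-1]
    - [0.001,0,0,0,-1]
    - [0.001,0,0,0,-1]
    - [0.001,0,0,0,-1]
    - [0.001,0,0,0,-1]
    - [0.001,0,0,0,-1]
    - [0.001,0,0,0,-1]

```text
time_s: 28.73
tcp_pos: [0.5216, -0.0662, 0.0768]
tool_rot: [[0.961, 0.275, -0.008], [0.275, -0.962, -0.002], [-0.008, -0.0, -1.0]]
force: [-14.0, -2.3, 19.3]
width: 0.0287
finger_force: 70.2
```

step_arm:
  steps:
    - [0.0004,0,0,0,-1]
    - [0.0008,0,0,0,-1]
    - [0.0012,0,0,0,-1]
    - [0.0016,0,0,0,-1]
    - [0.002,0,0,0,-1]
    - [0.0024,0,0,0,-1]
    - [0.0028,0,0,0,-1]
    - [0.003,0,0,0,-1]
    - [0.003,0,0,0,-1]
    - [0.003,0,0,0,-1]

```text
time_s: 29.57
tcp_pos: [0.5216, -0.0661, 0.0768]
tool_rot: [[0.962, 0.274, -0.013], [0.274, -0.962, -0.003], [-0.013, -0.001, -1.0]]
force: [-21.8, -5.4, 26.6]
width: 0.0286
finger_force: 71.2
```

step_arm:
  steps:
    - [0,0,0,0,-1]
    - [0,0,0,0,-1]
    - [0,0,0,0,-1]
    - [0,0,0,0,-1]
    - [0,0,0,0,-1]
    - [0,0,0,0,-1]
    - [0,0,0,0,-1]
    - [0,0,0,0,-1]
    - [0,0,0,0,-1]
    - [0,0,0,0,-1]

```text
time_s: 30.4
tcp_pos: [0.5216, -0.0662, 0.0768]
tool_rot: [[0.962, 0.274, -0.013], [0.274, -0.962, -0.003], [-0.013, -0.001, -1.0]]
force: [-21.0, -5.9, 27.6]
width: 0.0286
finger_force: 71.2
```

The jaw has stopped at about 37 mm, short of its 46 mm end, holding steady at 22 N. I hand the job in.

```bash
python3 -c "
from plant import arm;print(arm.job_done())"
```

```text
the job is handed in; nothing more can be done
None
```

I packed three spacers between the heat sink and the jaw, left the fourth in the rack, and handed the job in at about 30 s with the jaw held tight at about 37 mm (22 N at the wrist, roughly 15 N of it on the stack); no verdict came back.

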